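# Let the balls out of the chute and shut its gate

### The arm

A 7-joint arm with a two-finger parallel gripper is mounted at the origin on the work surface. World frame = base frame: x ahead of the robot, y to its left, z up, the work surface at z = 0. Lengths are in mm, angles in rad, forces in N, time in s.
With the tool pointing down it reaches from about 350 to 900 mm from the base axis. Payload 8.1 kg.
Tool frame: the origin (TCP) lies where the fingers leave the gripper's body, on its centre line; the fingertips stand r.tcp_to_tips ahead of it and the grasp point (between the pads) lies 54 mm ahead of it (r.tcp_to_tips is the distance from the TCP to the fingertips, in mm); z points along the fingers, y is the line along which they close (so a half turn about z gives the same grasp; the last joint's range is limited). The gripper opens to 85 mm and grips with 20 to 120 N. Pads are 22 mm wide; open, the fingers measure 114 mm over their backs; the gripper's body (76 mm by 85 mm) begins 54 mm behind the grasp point. The pads swing forward as they close: fully open they stand 13 mm farther back than shut.
Start: joints at [-1.313, 0.434, 0.025, 1.573, -0.012, 1.134, -0.075], TCP at [220.665, 584.76, 303.923] pointing down, gripper open.
Joint ranges: [-2.62, 2.62], [-0.44, 2.09], [-1.27, 1.32], [0.08, 2.57], [-1.32, 4.46], [0.12, 2], [-2.74, 2.74]. Speed limits (rad/s): [2.22, 2.22, 3.01, 3.01, 3.14, 3.14, 3.14].

### API

Orientations are given as a unit quaternion [x, y, z, w].
In Python, from workcell import sensors, imaging, order, r gives the robot as it stands.
- The arm moves only by the shell command python3 -m handwheel 'ROWS' [FORCE]. ROWS is JSON, a list of rows, each an object with "translation": the shift along the tool's x, y, z scaled (see below), a list of three; "twist": the turn about the tool's z scaled (see below); "claw": the opening, from 0 (shut) to 1 (fully open). In form: [{"translation": [x, y, z], "twist": twist, "claw": claw}, ...]. A call has 1 to 12 rows; each row shifts and turns the commanded pose from where the row before left it, along the tool's axes as they then stand; what a row does not reach is not made up. The controller multiplies each number of a shift by 0.02 m and each number of a turn by 0.5 rad. A row lasts 1/10 s, in which the tool goes at most 50 mm and 8.59 degrees, less where a joint would pass 70% of its speed; a pose out of reach is approached as far as the arm can. A call with a number of a shift or a turn outside -1 to 1 is refused whole. A call with a gripper value outside its range is refused whole. The fingers move at their own pace and stop on an object; FORCE is the grip in N (left out, the last holds). Time passes only in rows, so rows that do not move let the fingers close. It gives the time, the measured TCP pose, the force, the opening and the grip force at its end, in the units of the state.
- sensors.observe(): the state, without advancing time (a new reading comes with each control period).
- imaging.read_camera(name): name is "side" or "top" or "wrist"; returns a dict with "image" (384x512x3 uint8, red, green, blue), "fx", "fy", "cx", "cy" (pixels), "rvec" (rotation vector, rad) and "tvec" (3), from world to camera coordinates, as OpenCV has them; the wrist camera has in their place "hand_eye" (4x4, takes a point from camera to tool coordinates, whose origin is the TCP and whose axes are the flange's). Camera axes: x right, y down, z forward; pixel columns grow to the right and rows downward; lengths in mm; the calibration is good to about 2 mm. A picture is of the moment at which its call begins: read the wrist's pose just before it. There is no depth.
- order.job_done(): hands the job in; it is judged then, once.
The state is a dict: "time": time; "joint_pos": joint angles; "dq": joint speeds; "joint_efforts": joint torques, N m; "tcp_pos": TCP position; "tcp_rot": TCP orientation; "contact_force": force on the tool from outside, world axes, zero at the start; "torque": the same for the moment, N m; "gripper_width": opening from 0.0 (shut) to 1.0 (fully open); "finger_force": force on a finger pad.
Only numpy, scipy, OpenCV 4.12 (cv2) and the standard library are available. Lean on these libraries where they do the work, as an engineer would, in place of code of your own. Each camera call takes 0.05 s, during which the arm holds its last target. There are 200 camera calls.

### The job

The four balls wait behind the gate arm of the slanted wooden chute. With a fingertip, gently push the arm's paddle sideways to swing the gate open and let all four balls roll down into the catch pen, then push the paddle back the other way until the arm lies straight across the chute again, fully shut. Grip and lift nothing, do not touch the balls, and leave the toy car, the garage and the cup where they stand.

Things in the scene. Friction and masses are not known exactly. Their poses are not given: they have to be found in the camera images.
- chute: Slanted maple chute box, fixed. Origin: table top under the channel where the shut gate crosses it. Downhill is its own -y (0.16 rad); its -x side carries gate post and paddle, facing the robot at yaw 0. Channel from y +180 (top) to -60 mm, 34 mm wide inside, 54 outside; floor 43 mm up at the origin, 16 mm lower per 100 mm; walls 16 mm high, 98 mm above the table at the top end.
- pen (a point): Middle of the floor of the open-topped catch pen at the chute's low end, 130 mm downhill (-y) of the chute's origin. Pen 110 mm wide inside (130 outside), from chute y = -70 to -190 mm, side walls 25 mm high, end wall 36 mm.
- pivot (a point): Top of the gate's upright pivot post, at chute x = -65, y = 0 mm, 65 mm above the table; the gate turns about its vertical axis. Post 30 mm across, on a foot 34 mm wide and 20 mm high; the gate's hub on top is 30 mm across and ends 85 mm above the table.
- gate (a joint): Gate arm angle. 0 = shut, arm along chute x, at a stop; 1.15 rad = fully open, at a stop. At g the paddle points from the pivot along (-cos g, sin g) in chute x, y: opening (clockwise from above) moves it to chute +y, uphill; shutting to -y. Balls pass beyond about 0.9 rad. Stays where left; needs about 0.7 N at the paddle. Starts at 0 to 0.1 rad.
- paddle (a point): Centre of the upright walnut paddle on the arm's outer end, 87.5 mm from the pivot axis, 70 mm above the table. Paddle 55 mm long along the arm (60 to 115 mm from the axis), 12 mm thick, 45 to 95 mm above the table. The rest of the arm is a bar 16 mm wide, 65 to 79 mm above the table, reaching 90 mm past the pivot over the channel.
- car: Wide maple toy car body, 76 x 120 x 57 mm, long along its y, loose bystander on the table. Origin under its centre.
- garage: Brown walnut garage shape, an arch with a gable roof, 54 x 105 x 105 mm, wide along its y, loose bystander on the table. Origin under its centre.
- cup: Small wooden cup, 70 mm across, 55 mm high, loose bystander on the table beyond the chute. Origin under its centre.
- ball1_center (a point): Centre of a glossy hardwood ball, 30 mm across, 11 g; one of four alike in size, waiting in a row behind the gate, number 1 uphill from it (nearest the gate).
- ball1: The same ball 1 (its origin is a point on its skin that turns as it rolls; use the centre).
- ball2_center (a point): Centre of a glossy hardwood ball, 30 mm across, 11 g; one of four alike in size, waiting in a row behind the gate, number 2 uphill from it (second).
- ball2: The same ball 2 (its origin is a point on its skin that turns as it rolls; use the centre).
- ball3_center (a point): Centre of a glossy hardwood ball, 30 mm across, 11 g; one of four alike in size, waiting in a row behind the gate, number 3 uphill from it (third).
- ball3: The same ball 3 (its origin is a point on its skin that turns as it rolls; use the centre).
- ball4_center (a point): Centre of a glossy hardwood ball, 30 mm across, 11 g; one of four alike in size, waiting in a row behind the gate, number 4 uphill from it (farthest).
- ball4: The same ball 4 (its origin is a point on its skin that turns as it rolls; use the centre).

How it is judged (in metres and radians):
On the way:
1. all four balls have rolled into the catch pen (y of ball1_center in the frame of chute between -0.195 and -0.068 m and x of ball1_center in the frame of chute between -0.06 and 0.06 m and z of ball1_center in the frame of chute between 0 and 0.065 m and y of ball2_center in the frame of chute between -0.195 and -0.068 m and x of ball2_center in the frame of chute between -0.06 and 0.06 m and z of ball2_center in the frame of chute between 0 and 0.065 m and y of ball3_center in the frame of chute between -0.195 and -0.068 m and x of ball3_center in the frame of chute between -0.06 and 0.06 m and z of ball3_center in the frame of chute between 0 and 0.065 m and y of ball4_center in the frame of chute between -0.195 and -0.068 m and x of ball4_center in the frame of chute between -0.06 and 0.06 m and z of ball4_center in the frame of chute between 0 and 0.065 m), for 0.2 s.
At the end, for the whole second after the job is handed in: All four balls lie still (under 0.05 m/s) in the catch pen and the gate arm is shut again, within 0.12 rad of straight across the chute (about 10 mm at the paddle) (all of step 1 and value of joint gate below 0.12 rad and linear speed of each of ball1, ball2, ball3, ball4 below 0.05 m/s); the robot touches nothing.
It fails at once if the robot touches a ball (contact force between any of the fingers, the arm and ball1 above 0.2 N or contact force between any of the fingers, the arm and ball2 above 0.2 N or contact force between any of the fingers, the arm and ball3 above 0.2 N or contact force between any of the fingers, the arm and ball4 above 0.2 N).
It fails at once if a ball is lifted (centre more than 110 mm above the table) (height (world z) of any of ball1_center, ball2_center, ball3_center, ball4_center above 0.11 m).
It fails at once if the gate is gripped or pushed roughly (over 30 N) (contact force between the fingers and gate above 30 N).
It fails at once if the car, the garage or the cup is shifted by more than 15 mm (distance of any of car, garage, cup from where it was at the start of the episode above 0.015 m).
It also fails if it takes over 48 s, if anything falls off the work surface, if the arm or the gripper's body presses on something with over 40 N, if the wrist force passes 120 N, or if a joint passes its speed limit or range.

## Working session

There is one attempt and no reset: what is moved stays moved. The work goes in short steps, Python scripts to look and compute and a shell command to move; the robot and the scene stay as the last step left them, time stands still between calls to the robot, and variables do not carry over. Pictures are saved under pics/ and viewed, at most 10 in all, crops included, and the job is handed in when it is done.

```bash
mkdir -p pics; python3 - <<'E'
from workcell import sensors, imaging, order, r
import cv2,pickle
s=sensors.observe();print(s,r.tcp_to_tips)
for n in("side","top"):
    c=imaging.read_camera(n);pickle.dump(c,open(f"{n}.pkl","wb"));cv2.imwrite(f"pics/{n}0.png",c["image"][:,:,::-1])
    print({k:v for k,v in c.items() if k!="image"})
E
```

```text
{'time': 0.0, 'joint_pos': array([-1.31259004,  0.43521968,  0.02497349,  1.57409197, -0.01159157,
        1.13399214, -0.07506026]), 'dq': array([-4.29523574e-04, -5.16806421e-05,  1.50824421e-03,  1.94607242e-03,
        4.89550418e-04,  5.74122012e-05,  5.95697387e-05]), 'joint_efforts': array([-1.24260896e-03, -6.70462132e+01,  1.02464028e+00, -3.16211808e+01,
        1.55756017e-02,  1.23552946e-02, -1.20611301e-05]), 'tcp_pos': array([220.55177941, 584.37841026, 303.12991867]), 'tcp_rot': array([ 1.79439369e-01,  9.83768723e-01, -7.80345202e-04, -6.60864538e-05]), 'contact_force': array([ 0.21614323, -0.41470773,  0.41244047]), 'torque': array([-0.00543356,  0.02458211,  0.00383459]), 'finger_force': 0.0, 'gripper_width': 1.001217078684571} 72.6
{'fx': 480.5714711143841, 'fy': 480.5714711143841, 'cx': 262.59066344249874, 'cy': 194.45023030656074, 'rvec': array([ 2.19544549, -0.08573899,  0.02412361]), 'tvec': array([-588.74009769,  123.37000732, 1381.35060268])}
{'fx': 370.6003269576124, 'fy': 370.6003269576124, 'cx': 254.50051576625398, 'cy': 193.14800962819308, 'rvec': array([ 2.18308623, -2.16297981,  0.17294994]), 'tvec': array([ 30.05797007, 582.3332106 , 835.05355318])}
```

View pics/top0.png

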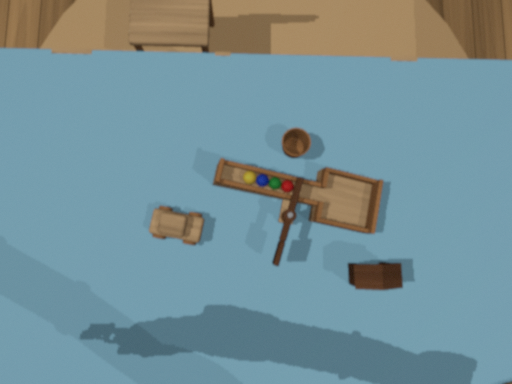

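View pics/side0.png

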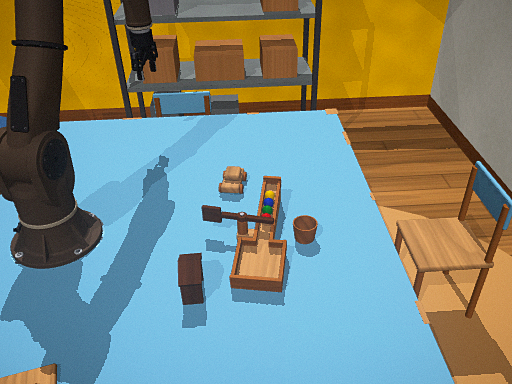

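The top view shows the chute running from (218,173) to (380,200) with the pen at right. The hub is at (289,215), the paddle end at (277,263), and the balls go from red (288,186) to yellow (249,177). The car is at (177,225), the garage at (375,276) and the cup at (295,142), all well clear of the paddle.

```bash
cat > h.py <<'E'
import numpy as np,cv2
def ray(c,px,z):
    R=cv2.Rodrigues(np.array(c["rvec"]))[0];t=np.array(c["tvec"]).ravel()
    d=R.T@np.array([(px[0]-c["cx"])/c["fx"],(px[1]-c["cy"])/c["fy"],1]);o=-R.T@t
    return o+d*(z-o[2])/d[2]
def proj(c,p): 
    K=np.array([[c["fx"],0,c["cx"]],[0,c["fy"],c["cy"]],[0,0,1]])
    return cv2.projectPoints(np.array([p],float),np.array(c["rvec"]),np.array(c["tvec"]),K,None)[0].ravel()
E
python3 - <<'E'
import pickle,cv2,numpy as np
from h import *
c=pickle.load(open("top.pkl","rb"));im=c["image"];hsv=cv2.cvtColor(im,cv2.COLOR_RGB2HSV)
B=[]
for n,lo,hi,y in(("red",(0,200,90),(5,255,255),20),("green",(55,120,30),(80,255,255),50),("blue",(112,150,60),(130,255,255),80),("yel",(24,150,120),(32,255,255),110)):
    m=cv2.inRange(hsv,lo,hi);k=cv2.connectedComponentsWithStats(m)
    i=[j for j in range(1,k[0]) if 220<k[3][j][0]<310 and 160<k[3][j][1]<200]
    j=max(i,key=lambda j:k[2][j][4]);z=43+.16*y+15.2+5
    p=ray(c,k[3][j],z);B.append(p);print(n,k[2][j],k[3][j].round(1),p.round(0))
B=np.array(B);v=B[3]-B[0];print("ball dir",np.degrees(np.arctan2(v[1],v[0])),np.linalg.norm(v[:2]))
# dark arm / paddle
m=(im.max(2)<75).astype(np.uint8);m[:, :262]=0;m[:,320:]=0;m[:170]=0;m[285:]=0
k=cv2.connectedComponentsWithStats(m)
for j in range(1,k[0]):
    if k[2][j][4]>20:print(k[2][j],k[3][j].round(1))
cv2.imwrite("pics/crop.png",cv2.resize(im[130:290,200:400,::-1],None,fx=4,fy=3.75,interpolation=cv2.INTER_CUBIC))
print("hub",ray(c,(289,215),85),"pad end",ray(c,(277,264),95),"car",ray(c,(177,225),50),"garage",ray(c,(378,276),100))
for q in((218,160),(214,184)):print("top corner",ray(c,q,95))
for q in((382,181),(373,233)):print("pen corner",ray(c,q,36))
s=pickle.load(open("side.pkl","rb"))
print("hub side",ray(s,(242,216),85),"paddle side",ray(s,(211,213),70))
E
```

```text
red [282 180  11  11  79] [287.  185.3] [597. -38.  66.]
green [269 178  12  10  93] [274.3 182.6] [602.  -8.  71.]
blue [257 175  11  10  92] [262.  179.7] [608.  20.  76.]
yel [244 172  11  11  85] [249.  176.9] [613.  50.  81.]
ball dir 79.59271272417361 88.64671829670688
[273 240  12  23  53] [277.8 249.2]
hub [528.13612537 -39.38181971  85.        ] pad end [422.23302928 -11.82783808  95.        ] car [505.37316976 211.40993813  50.        ] garage [ 398.32018536 -228.06637421  100.        ]
top corner [647.3462247  118.52714818  95.        ]
top corner [593.74479607 126.21785025  95.        ]
pen corner [ 614.70978397 -268.92291999   36.        ]
pen corner [ 491.04727972 -243.09975764   36.        ]
hub side [531.15848483 -55.62240965  85.        ] paddle side [444.9137261  -15.40564789  70.        ]
```

View pics/crop.png

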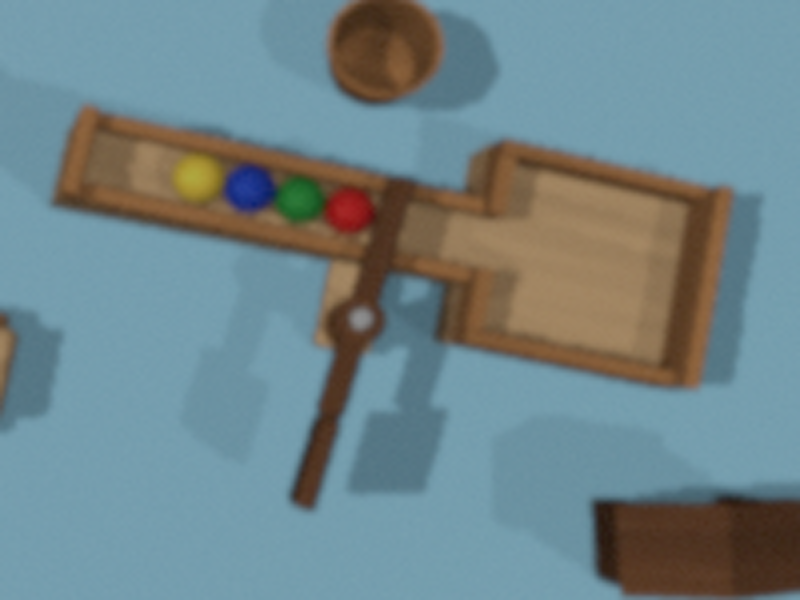

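```bash
python3 -m handwheel '[{"translation":[-0.5,-0.5,0],"twist":-0.19,"claw":0},{"translation":[-0.5,-1,0],"twist":-0.18,"claw":0},{"translation":[-0.5,-1,0],"twist":0,"claw":0},{"translation":[-0.5,-1,0],"twist":0,"claw":0},{"translation":[-0.5,-1,0],"twist":0,"claw":0},{"translation":[-0.5,-1,0],"twist":0,"claw":0},{"translation":[-0.5,-1,0],"twist":0,"claw":0},{"translation":[-0.5,-1,0],"twist":0,"claw":0},{"translation":[-0.5,-1,0],"twist":0,"claw":0},{"translation":[-0.5,-1,0],"twist":0,"claw":0},{"translation":[-0.5,-1,0],"twist":0,"claw":0},{"translation":[-0.5,-1,0],"twist":0,"claw":0}]' 20
cat > uv.py <<'E'
from workcell import sensors
import numpy as np
from scipy.spatial.transform import Rotation as R
s=sensors.observe();a=-0.1815
d=s["tcp_pos"][:2]-np.array([528,-41]);M=R.from_quat(s["tcp_rot"]).as_matrix()
print("t",s["time"],"u",-d@[np.cos(a),np.sin(a)],"v",d@[-np.sin(a),np.cos(a)],"z",s["tcp_pos"][2],"yaw tool y",np.degrees(np.arctan2(M[1,1],M[0,1])),"F",s["contact_force"].round(1),"w",s["gripper_width"])
E
python3 uv.py
```

```text
time: 1.3
tcp_pos: [294.4, 334.4, 303.7]
tcp_rot: [0.088, 0.996, -0.0, -0.0]
contact_force: [-0.4, -0.1, -0.0]
gripper_width: -0.002
finger_force: 0.0
t 1.3 u 297.522017717481 v 327.1012276768522 z 303.68412354317286 yaw tool y 79.92142109791536 F [-0.4 -0.1 -0. ] w -0.002329739802122535
```

```bash
python3 -m handwheel '[{"translation":[-0.5,-1,0],"twist":0,"claw":0},{"translation":[-0.5,-1,0],"twist":0,"claw":0},{"translation":[-0.5,-1,0],"twist":0,"claw":0},{"translation":[-0.5,-1,0],"twist":0,"claw":0},{"translation":[-0.5,-1,0],"twist":0,"claw":0},{"translation":[-0.5,-1,0],"twist":0,"claw":0},{"translation":[-0.5,-1,0],"twist":0,"claw":0},{"translation":[-0.5,-1,0],"twist":0,"claw":0},{"translation":[-0.5,-1,0],"twist":0,"claw":0},{"translation":[-0.5,-1,0],"twist":0,"claw":0},{"translation":[-0.6,-1,0],"twist":0,"claw":0},{"translation":[-0.6,-1,0],"twist":0,"claw":0}]' >/dev/null
python3 -m handwheel '[{"translation":[-0.6,-1,0],"twist":0,"claw":0},{"translation":[-0.6,-1,0],"twist":0,"claw":0},{"translation":[-0.6,-1,0],"twist":0,"claw":0},{"translation":[-0.6,-1,0],"twist":0,"claw":0},{"translation":[-0.6,-1,0.5],"twist":0,"claw":0},{"translation":[-0.6,-1,0.5],"twist":0,"claw":0},{"translation":[-0.2,-0.4,1],"twist":0,"claw":0},{"translation":[0,0,1],"twist":0,"claw":0},{"translation":[0,0,0.5],"twist":0,"claw":0},{"translation":[0,0,0],"twist":0,"claw":0}]' >/dev/null
python3 uv.py; python3 - <<'E'
from workcell import imaging
import cv2,pickle
for n in("side","wrist"):
    c=imaging.read_camera(n);cv2.imwrite(f"pics/{n}1.png",c["image"][:,:,::-1]);pickle.dump(c,open(f"{n}1.pkl","wb"))
E
```

```text
t 3.5 u 96.57984219137865 v -38.65962816418395 z 232.8508684729876 yaw tool y 79.92922912221162 F [-0.3 -0.7 -0.3] w 0.0043936113708598085
```

View pics/wrist1.png

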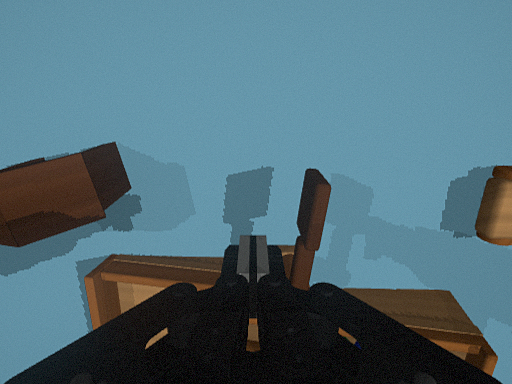

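The wrist view shows the closed fingertips at (253,240). The paddle's top edge runs from about (316,172) at the outer end to (310,245) at the inner end, with clear space between. I'll cast these onto z = 95.

```bash
python3 - <<'E'
import pickle,numpy as np
from workcell import sensors
from scipy.spatial.transform import Rotation as R
c=pickle.load(open("wrist1.pkl","rb"));s=sensors.observe();H=np.array(c["hand_eye"]);M=R.from_quat(s["tcp_rot"]).as_matrix()
a=-0.1815
for q,z in(((304,171),95),((324,182),95),((305,236),95),((319,248),95),((238,238),160),((266,238),160)):
    d=H[:3,:3]@[(q[0]-c["cx"])/c["fx"],(q[1]-c["cy"])/c["fy"],1];d=M@d;o=s["tcp_pos"]+M@H[:3,3]
    p=o+d*(z-o[2])/d[2];e=p[:2]-[528,-41]
    print(q,p.round(),"u",-e@[np.cos(a),np.sin(a)],"v",e@[-np.sin(a),np.cos(a)])
E
```

```text
(304, 171) [409. -21.  95.] u 120.89769446223605 v -1.5324437708646699
(324, 182) [419.  -8.  95.] u 112.84723071907328 v 13.29462757361278
(305, 236) [460. -26.  95.] u 69.85558293867571 v 2.241747418739473
(319, 248) [472. -17.  95.] u 59.660367191535556 v 13.664942282506269
(238, 238) [420. -68. 160.] u 101.27970416850617 v -45.556859064240214
(266, 238) [423. -53. 160.] u 101.36933547771906 v -30.81316592267813
```

Both views agree: the paddle spans u 60–118 and v 0–12, with g about 0.08. Descending beside it.

```bash
python3 -m handwheel '[{"translation":[-0.3,0,1],"twist":0,"claw":0},{"translation":[0,0,1],"twist":0,"claw":0},{"translation":[0,0,1],"twist":0,"claw":0},{"translation":[0,0,1],"twist":0,"claw":0},{"translation":[0,0,0.7],"twist":0,"claw":0},{"translation":[0,0.5,0],"twist":0,"claw":0},{"translation":[0,0.5,0],"twist":0,"claw":0},{"translation":[0,0.4,0],"twist":0,"claw":0},{"translation":[0,0.3,0],"twist":0,"claw":0}]' >/dev/null; python3 uv.py
python3 -m handwheel '[{"translation":[-0.05,0.3,0],"twist":0,"claw":0},{"translation":[-0.05,0.3,0],"twist":0,"claw":0},{"translation":[-0.05,0.3,0],"twist":0,"claw":0},{"translation":[-0.1,0.3,0],"twist":0,"claw":0},{"translation":[-0.1,0.3,0],"twist":0,"claw":0},{"translation":[-0.1,0.3,0],"twist":0,"claw":0}]' >/dev/null; python3 uv.py
```

```text
t 4.5 u 89.30341870297659 v -3.1937484820787354 z 140.80722514853494 yaw tool y 80.01422307335102 F [ 0.3 -1.3  0.1] w 0.0021829504252792323
t 5.1 u 80.94907467071215 v 31.813866731945996 z 139.86796745328058 yaw tool y 79.91404502736692 F [ 0.  -0.3 -0.2] w 0.0028522100946138996
```

```bash
python3 -m handwheel '[{"translation":[-0.12,0.28,0],"twist":0,"claw":0},{"translation":[-0.12,0.28,0],"twist":0,"claw":0},{"translation":[-0.12,0.28,0],"twist":0,"claw":0},{"translation":[-0.12,0.28,0],"twist":0,"claw":0},{"translation":[-0.2,0.2,0],"twist":0,"claw":0},{"translation":[-0.2,0.2,0],"twist":0,"claw":0},{"translation":[-0.2,0.2,0],"twist":0,"claw":0},{"translation":[-0.2,0.2,0],"twist":0,"claw":0},{"translation":[0,0,0],"twist":0,"claw":0}]' >/dev/null; python3 uv.py; python3 - <<'E'
from workcell import imaging
import cv2,pickle
c=imaging.read_camera("side");cv2.imwrite("pics/s2.png",cv2.resize(c["image"][140:300,160:340,::-1],None,fx=3,fy=3))
c=imaging.read_camera("top");cv2.imwrite("pics/t2.png",cv2.resize(c["image"][130:290,200:400,::-1],None,fx=3,fy=3))
E
cd pics; python3 -c "
import cv2,numpy as np
a=cv2.imread('s2.png');b=cv2.imread('t2.png');cv2.imwrite('both2.png',cv2.resize(np.hstack([a,b]),None,fx=.69,fy=.69))"
```

```text
t 6.0 u 55.00482919616644 v 70.63084473856252 z 139.93124824044105 yaw tool y 79.95625947610588 F [-0.5 -1.   0.3] w -0.0024116482172028423
```

View pics/both2.png

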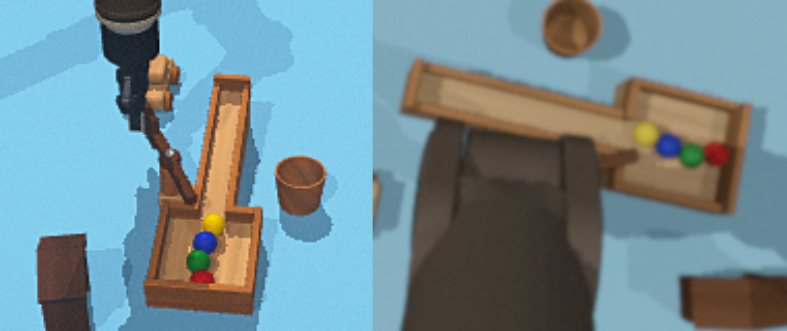

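The balls have reached the pen, the last one (yellow) just inside its mouth, and the gate is at about 1.1 rad. Now I'll back off, rise, cross over and descend on the uphill side.

```bash
python3 -m handwheel '[{"translation":[0.4,-0.3,0],"twist":0,"claw":0},{"translation":[0,0,-1],"twist":0,"claw":0},{"translation":[0,0,-1],"twist":0,"claw":0},{"translation":[0,0,-1],"twist":0,"claw":0},{"translation":[0,0,-0.5],"twist":0,"claw":0},{"translation":[0,0,0],"twist":0,"claw":0},{"translation":[-0.7,0.4,0],"twist":0,"claw":0},{"translation":[-0.7,0.4,0],"twist":0,"claw":0},{"translation":[-0.7,0.4,0],"twist":0,"claw":0},{"translation":[-0.7,0.4,0],"twist":0,"claw":0},{"translation":[0,0,0],"twist":0,"claw":0}]' >/dev/null; python3 uv.py
python3 - <<'E'
from workcell import imaging
import cv2
c=imaging.read_camera("wrist");cv2.imwrite("pics/w3.png",c["image"][:,:,::-1])
c=imaging.read_camera("side");cv2.imwrite("pics/s3.png",cv2.resize(c["image"][140:300,160:340,::-1],None,fx=3,fy=3))
E
```

```text
t 7.2 u 7.110213731506111 v 97.04677071664923 z 208.6987572741574 yaw tool y 79.98196562173115 F [-0.7 -0.8  0.5] w -0.003713238635991523
```

View pics/w3.png

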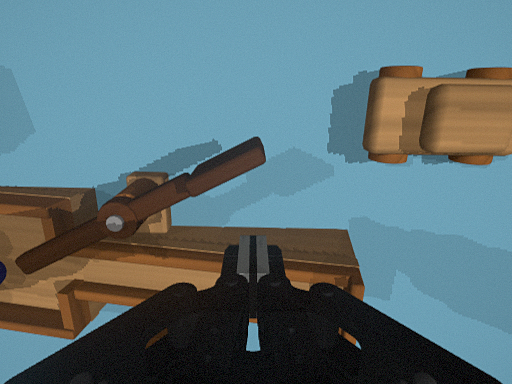

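View pics/s3.png

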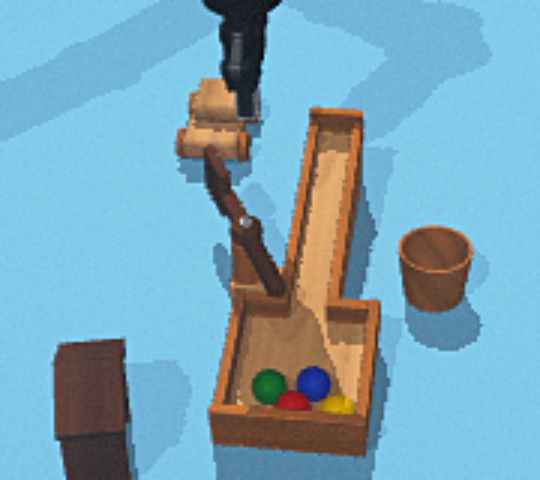

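The wrist view shows the finger at (253,255), on the uphill side of the opened paddle (190–265, 140–195) and clear of it. The side view shows all four balls at the pen's far wall, around (270–340, 370–410). Next I descend and push the paddle shut.

```bash
python3 -m handwheel '[{"translation":[0,0,1],"twist":0,"claw":0},{"translation":[0,0,1],"twist":0,"claw":0},{"translation":[0,0,1],"twist":0,"claw":0},{"translation":[0,0,0.5],"twist":0,"claw":0},{"translation":[0.3,-0.2,0],"twist":0,"claw":0},{"translation":[0.3,-0.2,0],"twist":0,"claw":0},{"translation":[0.3,-0.1,0],"twist":0,"claw":0},{"translation":[0.3,-0.1,0],"twist":0,"claw":0},{"translation":[0.3,-0.1,0],"twist":0,"claw":0},{"translation":[0.3,-0.1,0],"twist":0,"claw":0}]' >/dev/null; python3 uv.py
python3 -m handwheel '[{"translation":[0.3,-0.2,0],"twist":0,"claw":0},{"translation":[0.3,-0.25,0],"twist":0,"claw":0},{"translation":[0.25,-0.25,0],"twist":0,"claw":0},{"translation":[0.2,-0.25,0],"twist":0,"claw":0},{"translation":[0.2,-0.25,0],"twist":0,"claw":0},{"translation":[0.2,-0.25,0],"twist":0,"claw":0},{"translation":[0.2,-0.25,0],"twist":0,"claw":0},{"translation":[0.15,-0.25,0],"twist":0,"claw":0}]' >/dev/null; python3 uv.py
```

```text
t 8.3 u 44.114210534649644 v 79.98350201118777 z 140.3182879166327 yaw tool y 79.92793265493043 F [0.6 0.6 0.6] w -0.004909530558779124
t 9.1 u 79.96818011145403 v 40.39447606818197 z 139.88360836045305 yaw tool y 79.92217077160547 F [0.7 0.2 0.6] w 0.0009874781957082553
```

```bash
python3 -m handwheel '[{"translation":[0.1,-0.25,0],"twist":0,"claw":0},{"translation":[0.1,-0.25,0],"twist":0,"claw":0},{"translation":[0.1,-0.2,0],"twist":0,"claw":0},{"translation":[0.05,-0.15,0],"twist":0,"claw":0},{"translation":[0,-0.15,0],"twist":0,"claw":0},{"translation":[0,-0.1,0],"twist":0,"claw":0},{"translation":[0,0,0],"twist":0,"claw":0}]' >/dev/null; python3 uv.py
python3 -m handwheel '[{"translation":[0,-0.05,0],"twist":0,"claw":0},{"translation":[0,-0.05,0],"twist":0,"claw":0},{"translation":[0,0,0],"twist":0,"claw":0}]' >/dev/null; python3 uv.py
```

```text
t 9.8 u 86.78159756721716 v 21.20606048031523 z 139.90700279901301 yaw tool y 80.06537614363509 F [ 0.5 11.8  0.1] w 0.0028048750440342863
t 10.1 u 86.82746994375248 v 20.88073158604922 z 139.94852835254002 yaw tool y 80.17505014232918 F [ 1.2 19.3  0. ] w -0.001159670551964728
```

Force rises at a near-constant position, so the gate is at its stop. Backing off, lifting and verifying.

```bash
python3 -m handwheel '[{"translation":[0,0.2,0],"twist":0,"claw":0},{"translation":[0,0.6,0],"twist":0,"claw":0},{"translation":[0,1,0],"twist":0,"claw":0},{"translation":[0,0,-1],"twist":0,"claw":0},{"translation":[0,0,-1],"twist":0,"claw":0},{"translation":[0,0.5,-1],"twist":0,"claw":0},{"translation":[0.5,1,-1],"twist":0,"claw":0},{"translation":[0.5,1,-1],"twist":0,"claw":0},{"translation":[0.5,1,-1],"twist":0,"claw":0},{"translation":[0.5,1,-1],"twist":0,"claw":0},{"translation":[0.5,1,-1],"twist":0,"claw":0},{"translation":[0.5,1,0],"twist":0,"claw":0}]' >/dev/null
python3 -m handwheel '[{"translation":[0.5,1,0],"twist":0,"claw":0},{"translation":[0.5,1,0],"twist":0,"claw":0},{"translation":[0.5,1,0],"twist":0,"claw":0},{"translation":[0.5,1,0],"twist":0,"claw":0},{"translation":[0,0,0],"twist":0,"claw":0},{"translation":[0,0,0],"twist":0,"claw":0}]' >/dev/null; python3 uv.py
python3 - <<'E'
from workcell import imaging
import cv2,pickle
c=imaging.read_camera("top");pickle.dump(c,open("top4.pkl","wb"));cv2.imwrite("pics/t4.png",cv2.resize(c["image"][130:290,200:400,::-1],None,fx=4,fy=3.75,interpolation=cv2.INTER_CUBIC))
E
```

```text
t 11.9 u 188.00422156382382 v 262.2488171646226 z 299.71180286314006 yaw tool y 79.97274323724432 F [ 0.2 -0.5  0.8] w 0.00027940688588210167
```

View pics/t4.png

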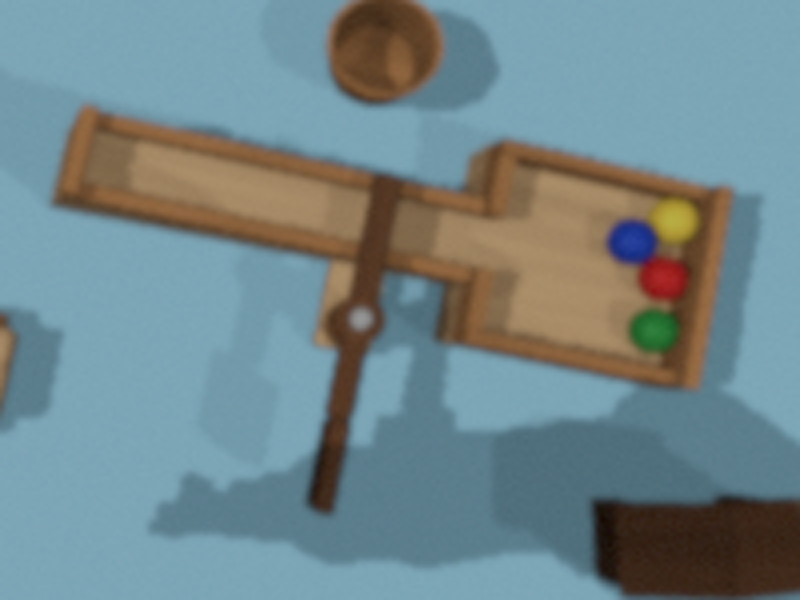

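The arm now lies about 0.08 rad further shut than at the start (paddle end (321,505), previously (305,500)). That matches the stop the force showed. All four balls are in the pen around (630–675, 220–330), and the car, garage and cup look unmoved. One short wait to check that the balls are still, then I hand in.

```bash
python3 -m handwheel '[{"translation":[0,0,0],"twist":0,"claw":0},{"translation":[0,0,0],"twist":0,"claw":0},{"translation":[0,0,0],"twist":0,"claw":0},{"translation":[0,0,0],"twist":0,"claw":0},{"translation":[0,0,0],"twist":0,"claw":0},{"translation":[0,0,0],"twist":0,"claw":0},{"translation":[0,0,0],"twist":0,"claw":0},{"translation":[0,0,0],"twist":0,"claw":0}]' >/dev/null
python3 - <<'E'
from workcell import imaging,order
import pickle,cv2,numpy as np
from h import *
b=pickle.load(open("top4.pkl","rb"));a=imaging.read_camera("top")
d=cv2.absdiff(a["image"],b["image"])[165:235,310:385].max(2);print("pen diff px>40:",(d>40).sum(),d.max())
c=b
h=ray(c,(290,214.8),85);e=ray(c,(280.2,264.5),95);v=e-h
print("gate g:",np.radians(169.6)-np.arctan2(v[1],v[0]))
if (d>40).sum()<4: print(order.job_done())
E
```

```text
pen diff px>40: 0 17
gate g: 0.028577775362442992
the job is handed in; nothing more can be done
None
```

I opened the gate, all four balls rolled into the catch pen and lay still there, and I pushed the gate back to its stop (about 0.03 rad from straight across) and handed the job in; no verdict came back.

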